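Shim the short foot of a rocking inspection stand

TASK

The inspection stand rocks because its front foot does not reach the bench. Slide the orange shims in under that foot nose first, one by one and flat on top of each other, until the stand no longer rocks - it takes one or two, never force one in - and prove it by pressing the yellow spot down firmly for about a second (roughly 10 newtons, never more than 25) without the stand tipping. Leave the shims in place fully under the foot and do not disturb the other things on the bench.

Things in the scene. Friction and masses are not known exactly. Their poses are not given: they have to be found in the camera images.
- bed: grey rocking bed (215 x 150 mm) of the stand, a steel shaft across it up to 102 mm high. Origin: on the rocking axis (its y), 30 mm above the bench; x points from front foot to back foot, the front (-x) faces the robot. At rest it is level, back foot down; 1 to 3 N down on the yellow spot tips it until the front foot lands; let go, it falls back. Its axis is fixed to the bench
- press_spot (a point): where to press: centre of the top of the yellow disc (32 mm wide) on the front lug, 50 mm above the bench when level, 107 mm in front of the rocking axis. The lug is 50 mm wide, 12 mm thick and reaches 125 mm in front of the axis; the bench ahead of it is clear
- foot_axis (a point): centre line of the short front foot, at the lug's underside, 36 mm above the bench, 115 mm in front of the rocking axis. The foot is a 22 mm rubber disc hanging below; its gap to the bench takes either one shim or two (about 5.6 or 11.6 mm, not known beforehand). The last shim is snug: it needs 5 to 15 N of push, its bevel squeezing the rubber (10 N/mm) by half a millimetre
- shim0: one of three identical loose orange plastic shims, flat plates 110 long x 36 wide x 6 mm thick, 40 g. Origin: underside, 60 mm from the square tail, 50 mm from the nose. x points to the nose, bevelled on top over its last 20 mm from 6 to 2.5 mm; z up. It is fully under when the whole foot disc stands on its full-thickness part (x from -60 to +30 mm), near the middle of its width
- shim1: one of three identical loose orange plastic shims, flat plates 110 long x 36 wide x 6 mm thick, 40 g. Origin: underside, 60 mm from the square tail, 50 mm from the nose. x points to the nose, bevelled on top over its last 20 mm from 6 to 2.5 mm; z up. It is fully under when the whole foot disc stands on its full-thickness part (x from -60 to +30 mm), near the middle of its width
- shim2: one of three identical loose orange plastic shims, flat plates 110 long x 36 wide x 6 mm thick, 40 g. Origin: underside, 60 mm from the square tail, 50 mm from the nose. x points to the nose, bevelled on top over its last 20 mm from 6 to 2.5 mm; z up. It is fully under when the whole foot disc stands on its full-thickness part (x from -60 to +30 mm), near the middle of its width
- shaft_a: bystander: turned steel shaft, 150 mm long, 32 mm thick, on two small black rests, lying; origin at its middle underneath
- drink: bystander: black drink bottle with green cap, 64 mm wide, 190 mm tall, origin under its centre
- ring_gauge: bystander: dark steel ring, 60 mm wide, 18 mm tall, origin under its centre
- setting_disc: bystander: aluminium disc, 44 mm wide, 30 mm tall, origin under its centre
- driver: bystander: screwdriver lying on the bench
- cup: bystander: clear cup, 70 mm wide, 100 mm tall, origin under its centre
Things that resemble listed ones, but are neither listed nor needed, are in the scene too. Leave any green or grey look-alike of the shim0 alone.

How it is judged (in metres and radians):
On the way, in this order (a step that is already met when the one before it is completed fails the run):
1. a first shim lies fully under the front foot (((x of foot_axis in the frame of shim0 between -0.045 and 0.022 m and y of foot_axis in the frame of shim0 between -0.011 and 0.011 m and z of foot_axis in the frame of shim0 between 0.02 and 0.045 m) or (x of foot_axis in the frame of shim1 between -0.045 and 0.022 m and y of foot_axis in the frame of shim1 between -0.011 and 0.011 m and z of foot_axis in the frame of shim1 between 0.02 and 0.045 m) or (x of foot_axis in the frame of shim2 between -0.045 and 0.022 m and y of foot_axis in the frame of shim2 between -0.011 and 0.011 m and z of foot_axis in the frame of shim2 between 0.02 and 0.045 m))), for 0.2 s.
2. the yellow spot is pressed by the fingers with more than 4 N for 0.4 s and the bed stays level within 0.016 rad, with a shim fully under the foot (contact force between the fingers and bed above 4 N and horizontal distance between the grasp point and press_spot below 0.022 m and angle between bed's own z axis and vertical below 0.016 rad and ((x of foot_axis in the frame of shim0 between -0.045 and 0.022 m and y of foot_axis in the frame of shim0 between -0.011 and 0.011 m and z of foot_axis in the frame of shim0 between 0.02 and 0.045 m) or (x of foot_axis in the frame of shim1 between -0.045 and 0.022 m and y of foot_axis in the frame of shim1 between -0.011 and 0.011 m and z of foot_axis in the frame of shim1 between 0.02 and 0.045 m) or (x of foot_axis in the frame of shim2 between -0.045 and 0.022 m and y of foot_axis in the frame of shim2 between -0.011 and 0.011 m and z of foot_axis in the frame of shim2 between 0.02 and 0.045 m))), for 0.4 s.
At the end, for the whole second after the job is handed in: The bed is level (within 0.016 rad) and its front foot bears (more than 0.4 N) on a shim that lies fully under it: the foot's centre line between 45 mm behind and 22 mm ahead of the shim's origin along the shim and within 11 mm of its middle across. All shims are at rest (below 0.02 m/s) (angle between bed's own z axis and vertical below 0.016 rad and ((x of foot_axis in the frame of shim0 between -0.045 and 0.022 m and y of foot_axis in the frame of shim0 between -0.011 and 0.011 m and z of foot_axis in the frame of shim0 between 0.02 and 0.045 m and contact force between bed and shim0 above 0.4 N) or (x of foot_axis in the frame of shim1 between -0.045 and 0.022 m and y of foot_axis in the frame of shim1 between -0.011 and 0.011 m and z of foot_axis in the frame of shim1 between 0.02 and 0.045 m and contact force between bed and shim1 above 0.4 N) or (x of foot_axis in the frame of shim2 between -0.045 and 0.022 m and y of foot_axis in the frame of shim2 between -0.011 and 0.011 m and z of foot_axis in the frame of shim2 between 0.02 and 0.045 m and contact force between bed and shim2 above 0.4 N)) and linear speed of each of shim0, shim1, shim2 below 0.02 m/s); the robot touches nothing.
It fails at once if the fingers press the bed with more than 25 N (contact force between the fingers and bed above 25 N).
It fails at once if the arm knocks the bed with more than 25 N (contact force between the arm and bed above 25 N).
It fails at once if a shim is forced: more than 25 N between it and the stand (contact force between bed and shim0 above 25 N or contact force between bed and shim1 above 25 N or contact force between bed and shim2 above 25 N).
It fails at once if a bystander is moved by more than 30 mm (distance of any of shaft_a, drink, ring_gauge, setting_disc, driver, cup from where it was at the start of the episode above 0.03 m).
It also fails if it takes over 72 s, if anything falls off the work surface, if the arm or the gripper's body presses on something with over 40 N, if the wrist force passes 120 N, or if a joint passes its speed limit or range.

ROBOT

A 7-joint arm with a two-finger parallel gripper is mounted at the origin on the work surface. World frame = base frame: x ahead of the robot, y to its left, z up, the work surface at z = 0. Lengths are in m, angles in degrees, forces in N, time in s.
With the tool pointing down it reaches from about 0.425 to 0.875 m from the base axis. Payload 4.7 kg.
Tool frame: the origin (TCP) lies midway between the tips of the shut fingers; the grasp point (between the pads) lies 19 mm behind it; z points along the fingers, y is the direction in which the jaws open and shut (so a half turn about z gives the same grasp; the last joint's range is limited). The gripper opens to 87 mm and grips with 3 to 60 N. Pads are 19 mm wide; open, the fingers measure 117 mm over their backs; the gripper's body (75 mm by 190 mm) begins 51 mm behind the grasp point.
Start: joints at [77.584, 18.392, -4.016, 83.108, 1.295, 78.541, -3.26], TCP at [0.149, -0.633, 0.223] pointing down, gripper open.
Joint ranges: [-163.93, 163.93], [-17.29, 119.83], [-79.2, 71.16], [3.27, 140.29], [-89.18, 269.18], [5.43, 117.66], [-154.24, 154.24]. Speed limits (degrees/s): [147.25, 147.25, 180, 180, 180, 180, 180].

INTERFACE

Orientations are given as [roll, pitch, yaw] about the fixed x, y, z axes, in that order (R = Rz(yaw) Ry(pitch) Rx(roll)).
In Python, from cell import env gives the robot as it stands. The module is installed in compiled form; this text tells all that it offers.
- The arm moves only by the tool servo_tool, never from a script. Its argument "plan" is a list of rows, each a list of 3 entries, a list of its own where there are three numbers: the opening, from 0 (shut) to 1 (fully open), then the shift along the tool's x, y, z in cm, then the turn, a rotation vector about the tool's x, y, z in degrees. A call has 1 to 20 rows; each row shifts and turns the pose as measured when the row begins, along the tool's axes as they then stand; what a row does not reach is not made up. A row lasts 1/12 s, in which the tool goes at most 41.7 mm and 7.16 degrees, less where a joint would pass 70% of its speed; a pose out of reach is approached as far as the arm can. A call is refused whole if a number of a shift passes 4.17 or a number of a turn 7.16, either way. A call with a gripper value outside its range is refused whole. The fingers move at their own pace and stop on an object; "force" is the grip in N (left out, the last holds). Time passes only in rows, so rows that do not move let the fingers close. It gives the time, the measured TCP pose, the force and the opening at its end, in the units of the state.
- env.get_obs(): the state, without advancing time (a new reading comes with each control period).
- env.read_camera(name): name is "side" or "top"; returns a dict with "image" (420x560x3 uint8, blue, green, red), "fx", "fy", "cx", "cy" (pixels), "rvec" (rotation vector, rad) and "tvec" (3), from world to camera coordinates, as OpenCV has them. Camera axes: x right, y down, z forward; pixel columns grow to the right and rows downward; lengths in m; the calibration is good to about 2 mm. A picture is of the moment at which its call begins. There is no depth.
- env.sign_off(): hands the job in, once; it reports no verdict.
The state is a dict: "time_s": time; "qpos": joint angles; "joint_velocities": joint speeds; "effort": joint torques, N m; "tool_pos": TCP position; "tool_rot": TCP orientation; "force": force on the tool from outside, world axes, zero at the start; "wrist_torque": the same for the moment, N m; "grip_width": finger opening in m.
Only numpy, scipy, OpenCV 4.12 (cv2) and the standard library are available. Lean on these libraries where they do the work, as an engineer would, in place of code of your own. Each camera call takes 0.05 s, during which the arm holds its last target. There are 200 camera calls.

## Working session

There is one attempt and no reset: what is moved stays moved. The work goes in short steps, Python scripts to look and compute and a tool call to move; the robot and the scene stay as the last step left them, time stands still between calls to the robot, and variables do not carry over. Pictures are saved under pics/ and viewed, about 8 in all and at most 12, crops included, and the job is handed in when it is done.

Besides the shell and the picture viewer there is one more tool, called after "Emit:" by a JSON object that holds its "name" and its "arguments", one argument or row to a line. servo_tool: Moves the arm, as the interface text tells. Its arguments: {"type":"object","properties":{"plan":{"type":"array"},"force":{"type":"number"}},"required":["plan"]}

```bash
mkdir -p pics; cat > h.py <<'E'
from cell import env
import numpy as np, cv2
def cam(n):
    c=env.read_camera(n); c['R']=cv2.Rodrigues(np.array(c['rvec'],float))[0]; c['t']=np.array(c['tvec'],float).ravel(); return c
def ray(c,u,v):
    d=c['R'].T@np.array([(u-c['cx'])/c['fx'],(v-c['cy'])/c['fy'],1]); return -c['R'].T@c['t'],d
def onz(c,u,v,z):
    o,d=ray(c,u,v); return o+d*(z-o[2])/d[2]
def proj(c,p):
    q=c['R']@np.array(p)+c['t']; return np.array([c['fx']*q[0]/q[2]+c['cx'],c['fy']*q[1]/q[2]+c['cy']])
E
python3 - <<'E'
from h import *
for n in('top','side'):
    c=cam(n); cv2.imwrite(f'pics/{n}0.png',cv2.resize(c['image'],(784,588),interpolation=cv2.INTER_CUBIC)); cv2.imwrite(f'raw_{n}.png',c['image'])
    print(n,c['fx'],-c['R'].T@c['t'],c['R'].round(3).tolist())
print(env.get_obs())
E
```

```text
top 469.33268885654775 [0.3438943  0.01776128 1.41006853] [[0.01, -1.0, 0.008], [-0.993, -0.011, -0.117], [0.117, -0.007, -0.993]]
side 497.8918830048475 [ 0.09076988 -1.17443118  1.02311442] [[0.938, -0.346, -0.015], [-0.218, -0.558, -0.801], [0.269, 0.755, -0.599]]
{'time_s': 0.1, 'qpos': array([77.58502229, 18.43394502, -4.01570181, 83.16820647,  1.29303017,
       78.54095022, -3.26061263]), 'joint_velocities': array([-0.05264116, -0.04288581,  0.00403412, -0.17561817, -0.00866943,
        0.00212899,  0.01727684]), 'effort': array([-8.88548529e-04, -4.92572844e+01, -4.06174343e-01, -3.13396990e+01,
       -6.41976041e-02,  3.95267573e-02,  6.97266364e-05]), 'tool_pos': array([ 0.14853184, -0.63228955,  0.22157815]), 'tool_rot': array([-1.79902022e+02,  3.51488599e-03,  1.32237377e+01]), 'force': array([ 0.30133859, -0.01850854,  0.41538938]), 'wrist_torque': array([0.0112241 , 0.03561037, 0.00998625]), 'grip_width': 0.08707711515508522}
```

View pics/top0.png

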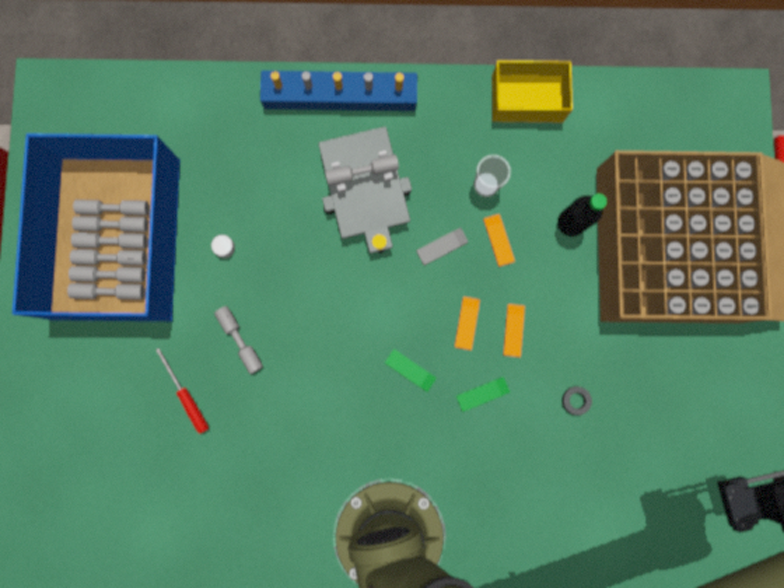

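View pics/side0.png

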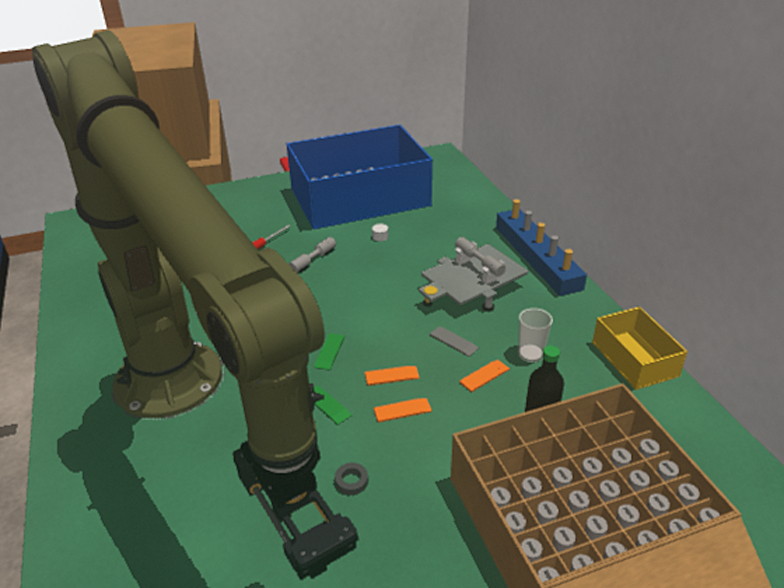

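Top view (784 px wide) shows three orange plates at (499,240), (467,323) and (514,330). The greens at (411,369) and (483,394) and the grey at (443,246) are look-alikes, so I'll leave them. Only the orange ones fit the description. The yellow spot is at (379,242). Next I'll measure, and confirm with an enlarged crop.

```bash
cat >> h.py <<'E'
def masks(c):
    h=cv2.cvtColor(c['image'],cv2.COLOR_BGR2HSV)
    return cv2.inRange(h,(5,150,120),(17,255,255)),cv2.inRange(h,(24,150,120),(34,255,255))
def shims(c,z=0.006,amin=250):
    m=masks(c)[0]; out=[]
    for k in cv2.findContours(m,cv2.RETR_EXTERNAL,cv2.CHAIN_APPROX_NONE)[0]:
        if cv2.contourArea(k)<amin: continue
        mm=np.zeros_like(m); cv2.drawContours(mm,[k],-1,255,-1)
        P=np.array([onz(c,u,v,z)[:2] for v,u in zip(*np.nonzero(mm))]); 
        (cx,cy),(w,h),a=cv2.minAreaRect((P*1000).astype(np.float32))
        mu=P.mean(0); e,V=np.linalg.eigh(np.cov((P-mu).T)); ax=V[:,1]
        if ax[0]<0: ax=-ax
        s=(P-mu)@ax; g=c['image'][np.nonzero(mm)].astype(float).sum(1)
        pr=[int(np.median(g[(s>=a)&(s<a+.01)])) if ((s>=a)&(s<a+.01)).sum()>3 else 0 for a in np.arange(-.06,.06,.01)]
        M=k.reshape(-1,2).mean(0)
        out.append((mu,np.degrees(np.arctan2(ax[1],ax[0])),sorted((w,h)),M,pr,len(P)))
    return out
E
python3 - <<'E'
from h import *
T=cam('top');S=cam('side')
for c,n in((T,'top'),(S,'side')):
    for s in shims(c): print(n,s[0].round(4),'yaw',round(s[1],1),np.round(s[2],1),s[3].round(0),s[4],s[5])
pts=[]
for c in(T,S):
    m=masks(c)[1]
    for k in cv2.findContours(m,cv2.RETR_EXTERNAL,cv2.CHAIN_APPROX_NONE)[0]:
        a=cv2.contourArea(k)
        if a>25: M=cv2.moments(k);u,v=M['m10']/M['m00'],M['m01']/M['m00'];print('yel',u,v,a,onz(c,u,v,.05).round(4))
i=T['image'];cv2.imwrite('pics/crop1.png',cv2.resize(i[85:285,215:400],None,fx=3,fy=3,interpolation=cv2.INTER_CUBIC))
# grey bed lines
b=T['image'][85:190,215:300]; 
for p in [(.75,.0)]: print(proj(T,[*p,.05]))
E
```

```text
side [ 0.4301 -0.2654] yaw -6.3 [ 39.6 110. ] [287. 292.] [338, 404, 402, 402, 404, 402, 402, 403, 402, 403, 405, 409] 408
side [ 0.4444 -0.1652] yaw -11.1 [ 41.1 110.3] [279. 268.] [351, 402, 402, 403, 403, 403, 403, 403, 401, 405, 406, 408] 356
side [ 0.6256 -0.2353] yaw 16.8 [ 39.3 109.6] [346. 268.] [286, 406, 403, 403, 404, 404, 403, 404, 403, 404, 400, 403] 346
yel 270.45762711864404 172.3728813559322 59.0 [0.6098 0.0274 0.05  ]
yel 380.708686440678 61.17425847457627 1888.0 [ 0.9567 -0.3033  0.05  ]
[280.2000594  126.18001388]
```

View pics/crop1.png

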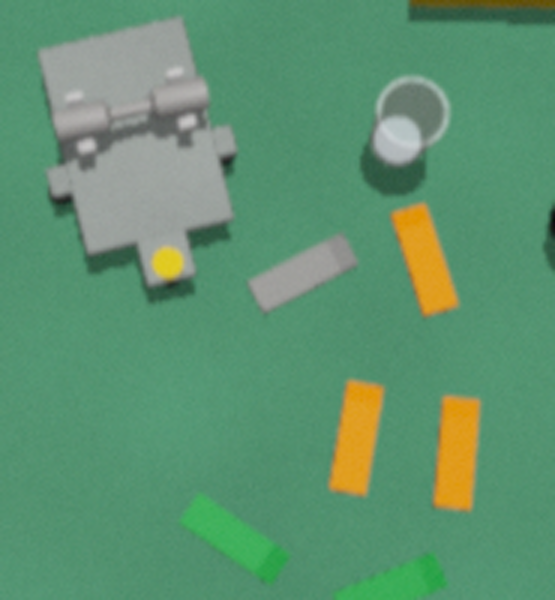

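```bash
sed -i 's/(5,150,120),(17,255,255)/(5,150,120),(22,255,255)/; s/(24,150,120)/(23,150,120)/' h.py
python3 - <<'E'
from h import *
T=cam('top');S=cam('side')
for s in shims(T): print('top',s[0].round(4),'yaw',round(s[1],1),np.round(s[2],1),s[3].round(0),s[4],s[5])
for c in (T,S):
    m=masks(c)[1]
    for k in cv2.findContours(m,cv2.RETR_EXTERNAL,cv2.CHAIN_APPROX_NONE)[0]:
        a=cv2.contourArea(k); M=cv2.moments(k)
        if 20<a<400: u,v=M['m10']/M['m00'],M['m01']/M['m00'];print('yel',u,v,a,onz(c,u,v,.05).round(4),onz(c,u,v,.04).round(4))
h=cv2.cvtColor(T['image'],cv2.COLOR_BGR2HSV); x0,y0=215,85
g=cv2.inRange(h,(0,0,60),(180,70,255))[y0:185,x0:300]
g=cv2.morphologyEx(g,cv2.MORPH_CLOSE,np.ones((3,3)))
cv2.imwrite('g.png',g)
gray=cv2.resize(cv2.GaussianBlur(cv2.cvtColor(T['image'],cv2.COLOR_BGR2GRAY),(0,0),.7)[y0:185,x0:300],None,fx=4,fy=4,interpolation=cv2.INTER_CUBIC)
L=cv2.createLineSegmentDetector().detect(gray)[0].reshape(-1,4)
for l in L:
    if np.hypot(l[2]-l[0],l[3]-l[1])<55: continue
    a=onz(T,x0+l[0]/4,y0+l[1]/4,.046);b=onz(T,x0+l[2]/4,y0+l[3]/4,.046);d=b-a
    print((l*.75).round(0),'ang',round(np.degrees(np.arctan2(d[1],d[0]))%90,1),'len',round(np.hypot(*d[:2])*1000),a[:2].round(4),b[:2].round(4))
E
```

```text
top [ 0.429  -0.2628] yaw -5.7 [ 36.7 108.8] [367. 236.] [396, 402, 404, 406, 407, 405, 405, 409, 408, 401, 393, 408] 443
top [ 0.4433 -0.1625] yaw -9.9 [ 36.3 109.3] [333. 231.] [399, 410, 414, 413, 415, 415, 414, 415, 416, 410, 394, 410] 436
top [ 0.625  -0.2327] yaw 17.0 [ 36.4 109.8] [356. 171.] [392, 410, 411, 410, 413, 410, 411, 413, 412, 403, 387, 409] 423
yel 270.5 172.35344827586206 58.0 [0.6099 0.0273 0.05  ] [0.6118 0.0274 0.04  ]
[150. 285. 194. 273.] ang 15.4 len 44 [0.588  0.0433] [5.998e-01 5.000e-04]
[ 88. 254. 134. 242.] ang 15.7 len 47 [0.6175 0.1044] [0.6302 0.0595]
[188. 230. 229. 219.] ang 15.1 len 42 [0.6434 0.0066] [ 0.6543 -0.0338]
[ 44.  73.  56. 129.] ang 12.8 len 58 [0.8008 0.1517] [0.744  0.1387]
```

Orange plates, raw top pixels:
- (367,236), (333,231) and (356,171).
- Each measures about 110 x 36.5 mm. All three have the darker bevel at the +x end, so their noses point away from the robot.
- I'll use (356,171) first, since its yaw of 17° nearly matches the bed's ~15.3°.

Next, the move numbers.

```bash
cat >> h.py <<'E'
from scipy.spatial.transform import Rotation as Ro
def goto(p,yaw=None):
    o=env.get_obs(); R=Ro.from_euler('xyz',o['tool_rot'],degrees=True)
    d=R.inv().apply(np.array(p)-o['tool_pos'])*100
    print('t',round(o['time_s'],2),'tcp',o['tool_pos'].round(4),'rpy',o['tool_rot'].round(2),'F',o['force'].round(1),'w',round(o['grip_width'],4))
    print('  shift cm',d.round(2),'rows',round(np.linalg.norm(d)/4.1,1))
    if yaw is not None: print('  turn',(R.inv()*Ro.from_euler('xyz',[180,0,yaw],degrees=True)).as_rotvec(degrees=True).round(2))
E
python3 - <<'E'
from h import *
T=cam('top'); print('cap',onz(T,426.6,145,.19))
goto([.5896,-.2435,.15],17)
S=cam('side'); u,v=proj(S,[.61,.0273,.05]); h=cv2.cvtColor(S['image'],cv2.COLOR_BGR2HSV)
u,v=int(u),int(v); r=h[v-8:v+9,u-10:u+11]; m=cv2.inRange(r,(20,120,90),(40,255,255)); M=cv2.moments(m,True); print(M['m00'],u-10+M['m10']/M['m00'],v-8+M['m01']/M['m00'],onz(S,u-10+M['m10']/M['m00'],v-8+M['m01']/M['m00'],.05))
E
```

```text
cap [ 0.66143855 -0.38907129  0.19      ]
t 0.35 tcp [ 0.1486 -0.6327  0.2223] rpy [-1.7998e+02  1.0000e-02  1.3220e+01] F [ 0.3  0.3 -0.3] w 0.0867
  shift cm [ 51.83 -27.8    7.24] rows 14.5
  turn [-0.02  0.   -3.78]
48.0 306.9375 207.22916666666666 [0.61143425 0.02523032 0.05      ]
```

Emit:
{"name": "servo_tool", "arguments": {
  "plan": [
    [1,[3.3,-1.75,0.3],[0,0,-0.3]],
    [1,[3.3,-1.75,0.3],[0,0,-0.3]],
    [1,[3.3,-1.75,0.3],[0,0,-0.3]],
    [1,[3.3,-1.75,0.3],[0,0,-0.3]],
    [1,[3.3,-1.75,0.3],[0,0,-0.3]],
    [1,[3.3,-1.75,0.3],[0,0,-0.3]],
    [1,[3.3,-1.75,0.3],[0,0,-0.3]],
    [1,[3.3,-1.75,0.3],[0,0,-0.3]],
    [1,[3.3,-1.75,0.3],[0,0,-0.3]],
    [1,[3.3,-1.75,0.3],[0,0,-0.3]],
    [1,[3.3,-1.75,0.3],[0,0,-0.3]],
    [1,[3.3,-1.75,0.3],[0,0,-0.3]],
    [1,[3.3,-1.75,0.3],[0,0,-0.2]],
    [1,[3.3,-1.75,0.3],[0,0,0]],
    [1,[0,0,0],[0,0,0]]
  ]
}}

```text
time_s: 1.65
tool_pos: [0.544, -0.2643, 0.1769]
tool_rot: [179.7, 0.0, 16.5]
force: [-0.7, 2.2, 1.1]
grip_width: 0.0871
```

```bash
python3 - <<'E'
from h import *
goto([.5896,-.2435,.03],17)
E
```

```text
t 1.65 tcp [ 0.544  -0.2643  0.1769] rpy [1.7966e+02 1.0000e-02 1.6470e+01] F [-0.7  2.2  1.1] w 0.0871
  shift cm [ 4.96 -0.79 14.69] rows 3.8
  turn [ 0.34  0.01 -0.53]
```

Emit:
{"name": "servo_tool", "arguments": {
  "plan": [
    [1,[2.5,-0.4,2.5],[0.1,0,-0.2]],
    [1,[2.3,-0.4,3],[0.1,0,-0.2]],
    [1,[0.2,0,3],[0.1,0,-0.1]],
    [1,[0,0,3],[0,0,0]],
    [1,[0,0,2.5],[0,0,0]],
    [1,[0,0,0],[0,0,0]],
    [1,[0,0,0],[0,0,0]]
  ]
}}

```text
time_s: 2.23
tool_pos: [0.5964, -0.2393, 0.036]
tool_rot: [179.7, -0.4, 17.5]
force: [-0.0, -0.4, 0.8]
grip_width: 0.0868
```

```bash
python3 - <<'E'
from h import *
goto([.5896,-.2435,.002],17)
E
```

```text
t 2.23 tcp [ 0.5964 -0.2393  0.036 ] rpy [179.74  -0.38  17.48] F [-0.  -0.4  0.8] w 0.0868
  shift cm [-0.79  0.18  3.4 ] rows 0.9
  turn [ 0.26 -0.38  0.48]
```

Emit:
{"name": "servo_tool", "arguments": {
  "plan": [
    [1,[-0.4,0.1,1.2],[0.1,-0.2,0.2]],
    [1,[-0.4,0.1,1.2],[0.1,-0.2,0.2]],
    [1,[0,0,0.5],[0,0,0]],
    [1,[0,0,0],[0,0,0]],
    [1,[0,0,0],[0,0,0]]
  ]
}}

```text
time_s: 2.65
tool_pos: [0.5908, -0.2475, 0.0099]
tool_rot: [179.6, -0.2, 16.9]
force: [0.6, -0.6, -0.2]
grip_width: 0.0867
```

```bash
python3 - <<'E'
from h import *
goto([.5896,-.2435,.002],17)
E
```

```text
t 2.65 tcp [ 0.5908 -0.2475  0.0099] rpy [179.63  -0.2   16.87] F [ 0.6 -0.6 -0.2] w 0.0867
  shift cm [-0.   -0.42  0.78] rows 0.2
  turn [ 0.37 -0.2  -0.13]
```

Emit:
{"name": "servo_tool", "arguments": {
  "plan": [
    [1,[0,-0.4,0.4],[0.3,-0.2,0]],
    [1,[0,0,0.3],[0,0,0]],
    [1,[0,0,0],[0,0,0]],
    [0.3,[0,0,0],[0,0,0]],
    [0.3,[0,0,0],[0,0,0]],
    [0.3,[0,0,0],[0,0,0]],
    [0.3,[0,0,0],[0,0,0]],
    [0.3,[0,0,0],[0,0,0]]
  ],
  "force": 30
}}

```text
time_s: 3.32
tool_pos: [0.5917, -0.2438, 0.0052]
tool_rot: [179.8, -0.2, 16.9]
force: [0.3, 0.4, 0.4]
grip_width: 0.062
```

```bash
python3 - <<'E'
from h import *
goto([.5896,-.2435,.002],17)
E
```

```text
t 3.32 tcp [ 0.5917 -0.2438  0.0052] rpy [179.77  -0.21  16.88] F [0.3 0.4 0.4] w 0.062
  shift cm [-0.2  -0.09  0.32] rows 0.1
  turn [ 0.23 -0.21 -0.12]
```

Emit:
{"name": "servo_tool", "arguments": {
  "plan": [
    [0.6,[-0.1,-0.1,0.3],[0.1,-0.1,0]],
    [0.55,[0,0,0.1],[0,0,0]],
    [0.2,[0,0,0],[0,0,0]],
    [0.2,[0,0,0],[0,0,0]],
    [0.2,[0,0,0],[0,0,0]],
    [0.2,[0,0,0],[0,0,0]],
    [0.2,[0,0,0],[0,0,0]],
    [0.2,[0,0,0],[0,0,0]],
    [0.2,[0,0,0],[0,0,0]]
  ],
  "force": 30
}}

```text
time_s: 4.07
tool_pos: [0.5903, -0.2431, 0.0007]
tool_rot: [179.9, -0.1, 16.9]
force: [-0.3, 0.2, -0.8]
grip_width: 0.0355
```

```bash
python3 - <<'E'
from h import *
goto([.5896,-.2435,.002],17)
E
```

```text
t 4.07 tcp [ 0.5903 -0.2431  0.0007] rpy [ 1.7988e+02 -1.0000e-01  1.6880e+01] F [-0.3  0.2 -0.8] w 0.0355
  shift cm [-0.08  0.02 -0.13] rows 0.0
  turn [ 0.12 -0.1  -0.12]
```

Emit:
{"name": "servo_tool", "arguments": {
  "plan": [
    [0.2,[0,0,-1.5],[0,0,0]],
    [0.2,[0,0,-2],[0,0,0]],
    [0.2,[0,0,-1.5],[0,0,0]],
    [0.2,[0,0,0],[0,0,0]]
  ]
}}

```text
time_s: 4.4
tool_pos: [0.5886, -0.2424, 0.0503]
tool_rot: [-179.9, 0.1, 16.9]
force: [0.5, -0.6, 0.3]
grip_width: 0.0353
```

```bash
python3 - <<'E'
from h import *
goto([.4757,-.0106,.045],15.3)
E
```

```text
t 4.4 tcp [ 0.5886 -0.2424  0.0503] rpy [-1.7994e+02  1.0000e-01  1.6890e+01] F [ 0.5 -0.6  0.3] w 0.0353
  shift cm [ -4.06 -25.46   0.57] rows 6.3
  turn [-0.06  0.1   1.59]
```

Emit:
{"name": "servo_tool", "arguments": {
  "plan": [
    [0.2,[-0.5,-2.8,0],[0,0,0.2]],
    [0.2,[-0.5,-2.8,0],[0,0,0.2]],
    [0.2,[-0.5,-2.8,0],[0,0,0.2]],
    [0.2,[-0.5,-2.8,0],[0,0,0.2]],
    [0.2,[-0.5,-2.8,0],[0,0,0.2]],
    [0.2,[-0.5,-2.8,0],[0,0,0.2]],
    [0.2,[-0.4,-2.8,0],[0,0,0.2]],
    [0.2,[-0.4,-2.5,0],[0,0,0.1]],
    [0.2,[-0.2,-2,0],[0,0,0]],
    [0.2,[0,0,0],[0,0,0]],
    [0.2,[0,0,0],[0,0,0]]
  ]
}}

```text
time_s: 5.32
tool_pos: [0.4759, -0.0154, 0.0432]
tool_rot: [179.9, 0.3, 15.1]
force: [-1.0, -0.7, -0.2]
grip_width: 0.0352
```

```bash
python3 - <<'E'
from h import *
goto([.4757,-.0106,.015],15.3)
E
```

```text
t 5.32 tcp [ 0.4759 -0.0154  0.0432] rpy [179.91   0.26  15.07] F [-1.  -0.7 -0.2] w 0.0352
  shift cm [ 0.12 -0.47  2.82] rows 0.7
  turn [ 0.09  0.26 -0.23]
```

Emit:
{"name": "servo_tool", "arguments": {
  "plan": [
    [0.2,[0.1,-0.3,1.4],[0,0.1,-0.1]],
    [0.2,[0,-0.1,1.4],[0,0.1,-0.1]],
    [0.2,[0,0,0.8],[0,0,0]],
    [0.2,[0,0,0.2],[0,0,0]],
    [0.2,[0,0,0],[0,0,0]]
  ]
}}

```text
time_s: 5.73
tool_pos: [0.4773, -0.0147, 0.003]
tool_rot: [179.8, -0.0, 15.1]
force: [-0.3, 0.5, -0.1]
grip_width: 0.0356
```

```bash
python3 - <<'E'
from h import *
goto([.4757,-.0106,.001],15.3)
T=cam('top');S=cam('side')
cv2.imwrite('pics/s4.png',np.hstack([cv2.resize(T['image'][120:250,215:315],None,fx=4,fy=4,interpolation=cv2.INTER_CUBIC),cv2.resize(S['image'][150:280,220:320],None,fx=4,fy=4,interpolation=cv2.INTER_CUBIC)]))
for c in(T,S):
  for s in shims(c,amin=60): print(s[0].round(4),round(s[1],1),np.round(s[2],1),s[5])
E
```

```text
t 5.73 tcp [ 0.4773 -0.0147  0.003 ] rpy [ 1.7983e+02 -1.0000e-02  1.5080e+01] F [-0.3  0.5 -0.1] w 0.0356
  shift cm [-0.05 -0.44  0.2 ] rows 0.1
  turn [ 0.17 -0.01 -0.22]
[ 0.429  -0.2629] -5.8 [ 36.8 108.8] 440
[ 0.4432 -0.1625] -10.0 [ 36.  109.5] 434
[ 0.43   -0.2653] -6.1 [ 39.9 110. ] 408
[ 0.4442 -0.1653] -11.0 [ 41.3 110.3] 359
[ 0.9767 -0.3598] 6.7 [ 57.5 134. ] 190
[ 1.0078 -0.1856] 22.9 [60.8 89.1] 168
```

View pics/s4.png

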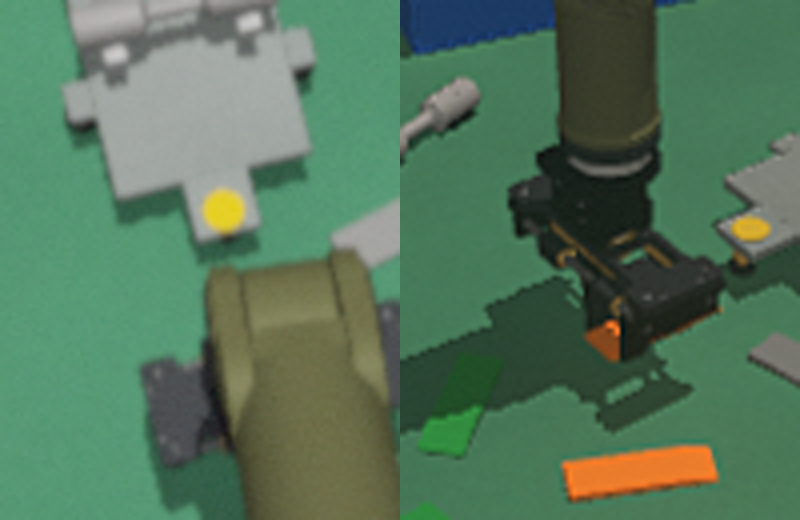

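Emit:
{"name": "servo_tool", "arguments": {
  "plan": [
    [0.2,[0,-0.4,0],[0.1,0,-0.2]],
    [0.2,[0,0,0.15],[0,0,0]],
    [0.2,[0,0,0],[0,0,0]],
    [0.55,[0,0,0],[0,0,0]],
    [0.55,[0,0,0],[0,0,0]],
    [0.2,[0,0,0],[0,0,0]],
    [0.2,[0,0,0],[0,0,0]],
    [0.2,[0,0,0],[0,0,0]],
    [0.2,[0,0,0],[0,0,0]]
  ]
}}

```text
time_s: 6.58
tool_pos: [0.4794, -0.0111, 0.0048]
tool_rot: [179.8, -0.4, 15.2]
force: [-0.3, 0.4, -0.7]
grip_width: 0.0344
```

```bash
python3 - <<'E'
from h import *
goto([.603-.041*.9646,.0242-.041*.2639,.001],15.3)
E
```

```text
t 6.58 tcp [ 0.4794 -0.0111  0.0048] rpy [179.77  -0.36  15.24] F [-0.3  0.4 -0.7] w 0.0344
  shift cm [ 8.75 -0.16  0.44] rows 2.1
  turn [ 0.23 -0.36 -0.06]
```

```bash
python3 - <<'E'
from h import *
for i in range(5):
    c=cam('side'); goto([.603-.041*.9646,.0242-.041*.2639,.001],15.3)
for q in [(-19,-18,6),(-19,18,6),(91,-18,2.5),(91,18,2.5)]:
    p=np.array([.479,-.0111])+.001*(q[0]*np.array([.9646,.2639])+q[1]*np.array([-.2639,.9646])); u=proj(c,[*p,q[2]*.001]); print(q,u.round(1),((u-[220,150])*4+[400,0]).round(0))
cv2.imwrite('pics/s5.png',cv2.resize(c['image'][190:270,230:330],None,fx=7,fy=7,interpolation=cv2.INTER_CUBIC))
E
```

```text
t 6.63 tcp [ 0.4793 -0.0111  0.0048] rpy [179.77  -0.35  15.24] F [-1.3 -0.8 -0.1] w 0.0339
  shift cm [ 8.76 -0.16  0.43] rows 2.1
  turn [ 0.23 -0.35 -0.06]
t 6.68 tcp [ 0.4794 -0.0111  0.0048] rpy [179.77  -0.35  15.23] F [ 0.5 -0.2  0. ] w 0.0338
  shift cm [ 8.75 -0.15  0.43] rows 2.1
  turn [ 0.23 -0.35 -0.07]
t 6.73 tcp [ 0.4794 -0.0111  0.0048] rpy [179.77  -0.36  15.24] F [0.2 0.4 0. ] w 0.0345
  shift cm [ 8.75 -0.15  0.43] rows 2.1
  turn [ 0.23 -0.36 -0.06]
t 6.78 tcp [ 0.4794 -0.0111  0.0048] rpy [179.77  -0.35  15.24] F [0.6 0.2 0.5] w 0.0342
  shift cm [ 8.75 -0.15  0.43] rows 2.1
  turn [ 0.23 -0.35 -0.07]
t 6.83 tcp [ 0.4793 -0.0111  0.0048] rpy [179.77  -0.35  15.24] F [0.2 0.5 0.7] w 0.0342
  shift cm [ 8.76 -0.15  0.43] rows 2.1
  turn [ 0.23 -0.35 -0.06]
(-19, -18, 6) [271.1 238.8] [605. 355.]
(-19, 18, 6) [264.7 233. ] [579. 332.]
(91, -18, 2.5) [298.9 226.6] [716. 307.]
(91, 18, 2.5) [292.3 221.2] [689. 285.]
```

View pics/s5.png

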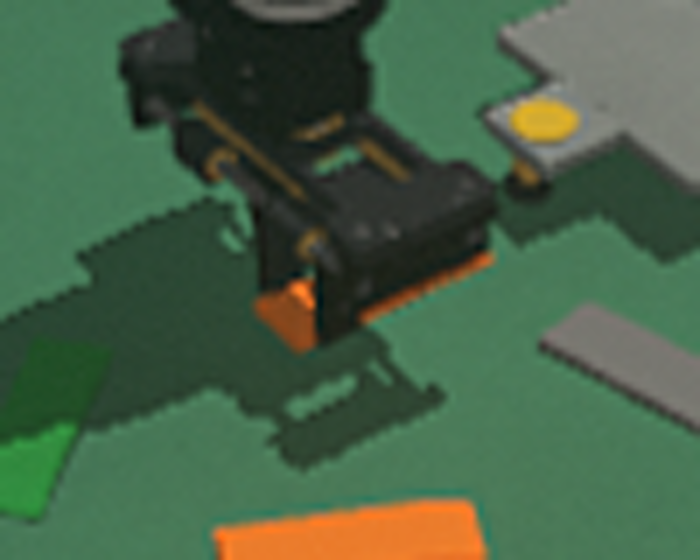

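Emit:
{"name": "servo_tool", "arguments": {
  "plan": [
    [0.5,[0,0,0],[0,0,0]],
    [0.5,[0,0,0],[0,0,0]],
    [0.5,[0,-0.1,0.2],[0.1,-0.2,0]],
    [0.5,[0,0,0.15],[0,-0.1,0]],
    [0.5,[0,0,0],[0,0,0]],
    [0.5,[0,0,0],[0,0,0]]
  ]
}}

```text
time_s: 7.33
tool_pos: [0.4791, -0.0101, 0.0008]
tool_rot: [179.9, -0.0, 15.2]
force: [-0.3, -0.4, 0.0]
grip_width: 0.0437
```

```bash
python3 - <<'E'
from h import *
goto([.603-.041*.9646,.0242-.041*.2639,.001],15.3)
E
```

```text
t 7.33 tcp [ 0.4791 -0.0101  0.0008] rpy [ 1.7989e+02 -2.0000e-02  1.5230e+01] F [-0.3 -0.4  0. ] w 0.0437
  shift cm [ 8.76 -0.05 -0.01] rows 2.1
  turn [ 0.11 -0.02 -0.07]
```

Emit:
{"name": "servo_tool", "arguments": {
  "plan": [
    [0.2,[0,0,0],[0,0,0]],
    [0.2,[0,0,0],[0,0,0]],
    [0.2,[0,0,0],[0,0,0]],
    [0.2,[0,0,0],[0,0,0]],
    [0.2,[0.5,0,0],[0,0,0]],
    [0.2,[0.5,0,0],[0,0,0]],
    [0.2,[0.5,0,0],[0,0,0]],
    [0.2,[0,0,0],[0,0,0]]
  ]
}}

```text
time_s: 8.0
tool_pos: [0.4948, -0.0061, 0.001]
tool_rot: [179.9, -0.0, 15.2]
force: [0.8, -0.4, -0.8]
grip_width: 0.0352
```

```bash
python3 - <<'E'
from h import *
goto([.603-.041*.9646,.0242-.041*.2639,.001],15.3)
E
```

```text
t 8.0 tcp [ 0.4948 -0.0061  0.001 ] rpy [ 1.7986e+02 -1.0000e-02  1.5210e+01] F [ 0.8 -0.4 -0.8] w 0.0352
  shift cm [ 7.13 -0.08  0.01] rows 1.7
  turn [ 0.14 -0.01 -0.09]
```

Emit:
{"name": "servo_tool", "arguments": {
  "plan": [
    [0.2,[0.4,0,0],[0,0,0]],
    [0.2,[0.4,0,0],[0,0,0]],
    [0.2,[0.4,0,0],[0,0,0]],
    [0.2,[0.4,0,0],[0,0,0]],
    [0.2,[0.4,0,0],[0,0,0]],
    [0.2,[0.4,0,0],[0,0,0]]
  ]
}}

```text
time_s: 8.5
tool_pos: [0.5198, 0.0008, 0.0007]
tool_rot: [179.9, 0.1, 15.2]
force: [-0.1, 0.2, 1.0]
grip_width: 0.0354
```

```bash
python3 - <<'E'
from h import *
goto([.603-.041*.9646,.0242-.041*.2639,.001],15.3)
E
```

```text
t 8.5 tcp [0.5198 0.0008 0.0007] rpy [1.7988e+02 6.0000e-02 1.5210e+01] F [-0.1  0.2  1. ] w 0.0354
  shift cm [ 4.54 -0.07 -0.03] rows 1.1
  turn [ 0.12  0.06 -0.09]
```

Emit:
{"name": "servo_tool", "arguments": {
  "plan": [
    [0.2,[0.25,0,0],[0,0,0]],
    [0.2,[0.25,0,0],[0,0,0]],
    [0.2,[0.25,0,0],[0,0,0]],
    [0.2,[0.25,0,0],[0,0,0]]
  ]
}}

```text
time_s: 8.83
tool_pos: [0.5309, 0.0039, 0.0007]
tool_rot: [179.9, 0.1, 15.2]
force: [-0.5, 0.4, 0.9]
grip_width: 0.0354
```

```bash
python3 - <<'E'
from h import *
goto([.603-.041*.9646,.0242-.041*.2639,.001],15.3)
E
```

```text
t 8.83 tcp [0.5309 0.0039 0.0007] rpy [1.7989e+02 6.0000e-02 1.5220e+01] F [-0.5  0.4  0.9] w 0.0354
  shift cm [ 3.39 -0.06 -0.03] rows 0.8
  turn [ 0.11  0.06 -0.08]
```

Emit:
{"name": "servo_tool", "arguments": {
  "plan": [
    [0.2,[0.3,0,0],[0,0,0]],
    [0.2,[0.4,0,0],[0,0,0]],
    [0.2,[0.4,0,0],[0,0,0]],
    [0.2,[0.4,-0.05,0],[0,0,0]],
    [0.2,[0.4,0,0],[0,0,0]],
    [0.2,[0.4,0,0],[0,0,0]],
    [0.2,[0.4,0,0],[0,0,0]],
    [0.2,[0,0,0],[0,0,0]]
  ]
}}

```text
time_s: 9.5
tool_pos: [0.5603, 0.0125, 0.0008]
tool_rot: [179.9, 0.0, 15.2]
force: [-0.3, 0.0, -0.5]
grip_width: 0.0354
```

```bash
python3 - <<'E'
from h import *
goto([.603-.041*.9646,.0242-.041*.2639,.001],15.3)
E
```

```text
t 9.5 tcp [0.5603 0.0125 0.0008] rpy [1.7989e+02 1.0000e-02 1.5210e+01] F [-0.3  0.  -0.5] w 0.0354
  shift cm [ 0.32 -0.   -0.02] rows 0.1
  turn [ 0.11  0.01 -0.09]
```

The first shim went in with no resistance, so by the description this is the two-shim gap. I'll release it and fetch the second.

Emit:
{"name": "servo_tool", "arguments": {
  "plan": [
    [0.6,[0,0,0],[0,0,0]],
    [0.6,[0,0,0],[0,0,0]],
    [0.6,[0,0,0],[0,0,0]],
    [0.6,[0,0,-1.5],[0,0,0]],
    [0.6,[0,0,-2.5],[0,0,0]],
    [0.6,[0,0,-2.5],[0,0,0]],
    [0.6,[-1,0,-0.5],[0,0,0]]
  ]
}}

```text
time_s: 10.08
tool_pos: [0.5489, 0.0106, 0.07]
tool_rot: [-179.9, 0.3, 15.3]
force: [0.5, 1.0, 0.8]
grip_width: 0.0518
```

```bash
python3 - <<'E'
from h import *
goto([.3932,-.2592,.06],-5.7)
T=cam('top');S=cam('side')
for c in (T,S):
  for s in shims(c,amin=40)[:3]: print(s[0].round(4),round(s[1],1),np.round(s[2],1),s[3].round(0),s[5])
E
```

```text
t 10.08 tcp [0.5489 0.0106 0.07  ] rpy [-179.91    0.3    15.26] F [0.5 1.  0.8] w 0.0518
  shift cm [-22.11  21.93   1.08] rows 7.6
  turn [-0.03  0.32 20.96]
[ 0.4287 -0.2628] -5.7 [ 36.7 108.8] [367. 236.] 439
[ 0.443  -0.1626] -10.1 [ 35.8 109.3] [333. 231.] 431
[ 0.43   -0.2654] -6.2 [ 40.2 110. ] [287. 292.] 411
[ 0.4443 -0.1653] -11.1 [ 41.3 110.3] [279. 268.] 358
[ 0.9807 -0.3496] -7.6 [34.4 77.3] [471. 262.] 94
```

Emit:
{"name": "servo_tool", "arguments": {
  "plan": [
    [0.6,[-1.6,2.3,0],[0,0,1.9]],
    [0.6,[-1.6,2.3,0],[0,0,1.9]],
    [0.6,[-1.6,2.3,0],[0,0,1.9]],
    [0.6,[-1.6,2.3,0],[0,0,1.9]],
    [0.6,[-1.6,2.3,0],[0,0,1.9]],
    [0.6,[-1.6,2.3,0],[0,0,1.9]],
    [0.6,[-1.6,2.3,0],[0,0,1.9]],
    [0.6,[-1.6,2.3,0],[0,0,1.9]],
    [0.6,[-1.6,2.3,0],[0,0,1.9]],
    [0.6,[-1.5,2.2,0],[0,0,1.9]],
    [0.6,[-0.5,1,0],[0,0,1]],
    [0.6,[0,0,0],[0,0,0]],
    [0.6,[0,0,0],[0,0,0]]
  ]
}}

```text
time_s: 11.27
tool_pos: [0.397, -0.2514, 0.0574]
tool_rot: [-179.7, 1.2, -5.6]
force: [0.5, 1.1, -0.6]
grip_width: 0.052
```

```bash
python3 - <<'E'
from h import *
goto([.3932,-.2592,.015],-5.7)
E
```

```text
t 11.27 tcp [ 0.397  -0.2514  0.0574] rpy [-179.75    1.24   -5.63] F [ 0.5  1.1 -0.6] w 0.052
  shift cm [-0.21  0.84  4.24] rows 1.1
  turn [-0.25  1.24  0.07]
```

Emit:
{"name": "servo_tool", "arguments": {
  "plan": [
    [0.6,[-0.1,0.5,1],[-0.1,0.6,0]],
    [0.6,[-0.1,0.3,1.5],[-0.1,0.4,0]],
    [0.6,[0,0,1.2],[0,0.2,0]],
    [0.6,[0,0,0.3],[0,0,0]],
    [0.6,[0,0,0],[0,0,0]],
    [0.6,[0,0,0],[0,0,0]]
  ]
}}

```text
time_s: 11.77
tool_pos: [0.401, -0.2503, 0.0154]
tool_rot: [-179.7, -0.2, -4.7]
force: [-0.6, -0.5, -0.4]
grip_width: 0.0518
```

```bash
python3 - <<'E'
from h import *
goto([.3932,-.2592,.001],-5.7)
E
```

```text
t 11.77 tcp [ 0.401  -0.2503  0.0154] rpy [-1.7972e+02 -1.5000e-01 -4.6900e+00] F [-0.6 -0.5 -0.4] w 0.0518
  shift cm [-0.71  0.96  1.43] rows 0.5
  turn [-0.28 -0.15  1.01]
```

Emit:
{"name": "servo_tool", "arguments": {
  "plan": [
    [0.6,[-0.35,0.5,0],[-0.1,-0.1,0.5]],
    [0.6,[-0.35,0.45,0],[-0.1,0,0.5]],
    [0.6,[0,0,0.3],[0,0,0]],
    [0.6,[0,0,0.3],[0,0,0]],
    [0.6,[0,0,0],[0,0,0]],
    [0.6,[0,0,0],[0,0,0]]
  ]
}}

```text
time_s: 12.27
tool_pos: [0.3954, -0.2599, 0.0112]
tool_rot: [180.0, -0.3, -5.6]
force: [0.5, -0.3, -0.3]
grip_width: 0.0516
```

```bash
python3 - <<'E'
from h import *
goto([.3932,-.2592,.001],-5.7)
E
```

```text
t 12.27 tcp [ 0.3954 -0.2599  0.0112] rpy [179.96  -0.26  -5.63] F [ 0.5 -0.3 -0.3] w 0.0516
  shift cm [-0.23 -0.05  1.02] rows 0.3
  turn [ 0.04 -0.26  0.07]
```

Emit:
{"name": "servo_tool", "arguments": {
  "plan": [
    [0.6,[-0.1,0,0.4],[0,-0.2,0]],
    [0.6,[-0.1,0,0.4],[0,0,0]],
    [0.6,[0,0,0.1],[0,0,0]],
    [0.6,[0,0,0],[0,0,0]],
    [0.6,[0,0,0],[0,0,0]]
  ]
}}

```text
time_s: 12.68
tool_pos: [0.3931, -0.2596, 0.0011]
tool_rot: [180.0, -0.0, -5.6]
force: [-0.4, 0.4, 0.2]
grip_width: 0.0527
```

```bash
python3 - <<'E'
from h import *
goto([.3932,-.2592,.002],-5.7)
E
```

```text
t 12.68 tcp [ 0.3931 -0.2596  0.0011] rpy [ 1.7997e+02 -3.0000e-02 -5.6400e+00] F [-0.4  0.4  0.2] w 0.0527
  shift cm [ 0.01 -0.04 -0.09] rows 0.0
  turn [ 0.03 -0.03  0.06]
```

Emit:
{"name": "servo_tool", "arguments": {
  "plan": [
    [0.6,[0,0,-0.08],[0,0,0]],
    [0.2,[0,0,0],[0,0,0]],
    [0.2,[0,0,0],[0,0,0]],
    [0.2,[0,0,0],[0,0,0]],
    [0.2,[0,0,0],[0,0,0]],
    [0.2,[0,0,0],[0,0,0]],
    [0.2,[0,0,0],[0,0,0]]
  ],
  "force": 45
}}

```text
time_s: 13.27
tool_pos: [0.3933, -0.2596, 0.0023]
tool_rot: [180.0, -0.1, -5.6]
force: [0.6, -0.9, -0.3]
grip_width: 0.0348
```

```bash
python3 - <<'E'
from h import *
goto([.3932,-.2592,.05],-5.7)
E
```

```text
t 13.27 tcp [ 0.3933 -0.2596  0.0023] rpy [ 1.7996e+02 -5.0000e-02 -5.6300e+00] F [ 0.6 -0.9 -0.3] w 0.0348
  shift cm [-0.01 -0.04 -4.77] rows 1.2
  turn [ 0.04 -0.05  0.07]
```

Emit:
{"name": "servo_tool", "arguments": {
  "plan": [
    [0.2,[0,0,-1.5],[0,0,0]],
    [0.2,[0,0,-2],[0,0,0]],
    [0.2,[0,0,-1.5],[0,0,0]],
    [0.2,[0,0,0],[0,0,0]]
  ]
}}

```text
time_s: 13.6
tool_pos: [0.3919, -0.2585, 0.0525]
tool_rot: [-179.9, 0.2, -5.6]
force: [-0.2, -1.6, -0.4]
grip_width: 0.0351
```

```bash
python3 - <<'E'
from h import *
goto([.603-.136*.9646,.0242-.136*.2639,.045],15.3)
T=cam('top')
for s in shims(T,amin=40): print(s[0].round(4),round(s[1],1),np.round(s[2],1),s[3].round(0),s[5])
cv2.imwrite('pics/s6.png',np.hstack([cv2.resize(T['image'][120:260,215:315],None,fx=4,fy=4,interpolation=cv2.INTER_CUBIC),cv2.resize(T['image'][120:260,315:415],None,fx=4,fy=4,interpolation=cv2.INTER_CUBIC)]))
E
```

```text
t 13.6 tcp [ 0.3919 -0.2585  0.0525] rpy [-1.799e+02  1.600e-01 -5.610e+00] F [-0.2 -1.6 -0.4] w 0.0351
  shift cm [  5.54 -25.34   0.78] rows 6.3
  turn [ -0.13   0.14 -20.91]
[ 0.4666 -0.2754] -33.7 [38.9 40.4] [371. 223.] 174
[ 0.4431 -0.1627] -9.7 [ 36. 109.] [333. 231.] 434
[0.57   0.0146] 14.7 [35.2 57.9] [275. 188.] 218
```

View pics/s6.png

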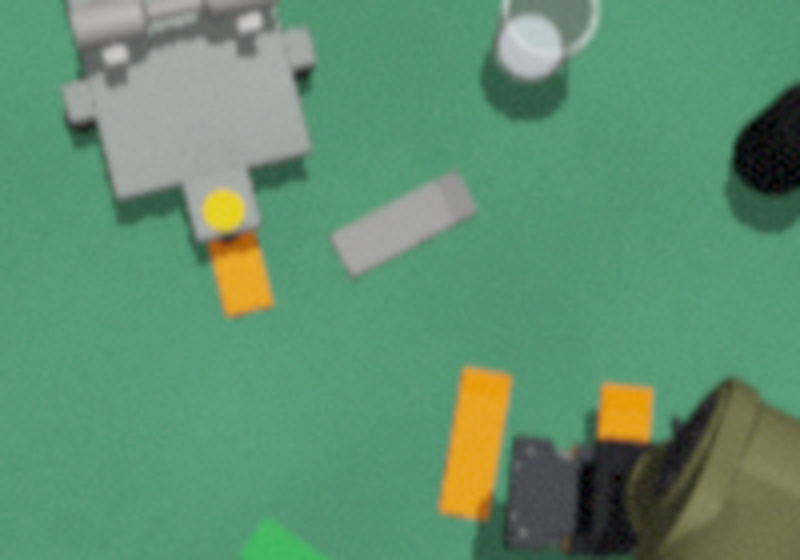

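First shim's visible tail is centred at (249,312) in the crop, on the lug's midline. That gives foot x ≈ +3 mm and y ≈ 0 in the shim's frame. The second shim is in the grip.

Emit:
{"name": "servo_tool", "arguments": {
  "plan": [
    [0.2,[0.9,-2.1,-0.1],[0,0,-1.9]],
    [0.2,[0.9,-2.1,-0.1],[0,0,-1.9]],
    [0.2,[0.9,-2.1,-0.1],[0,0,-1.9]],
    [0.2,[0.9,-2.1,-0.1],[0,0,-1.9]],
    [0.2,[0.9,-2.1,-0.1],[0,0,-1.9]],
    [0.2,[0.9,-2.1,-0.1],[0,0,-1.9]],
    [0.2,[0.9,-2.1,-0.1],[0,0,-1.9]],
    [0.2,[0.9,-2.1,-0.1],[0,0,-1.9]],
    [0.2,[0.9,-2.1,-0.1],[0,0,-1.9]],
    [0.2,[0.8,-2,0],[0,0,-1.9]],
    [0.2,[0.3,-1,0],[0,0,-1]],
    [0.2,[0,0,0],[0,0,0]],
    [0.2,[0,0,0],[0,0,0]]
  ]
}}

```text
time_s: 14.73
tool_pos: [0.4651, -0.0137, 0.0497]
tool_rot: [-179.2, 0.8, 16.2]
force: [0.0, 0.3, 0.5]
grip_width: 0.0347
```

```bash
python3 - <<'E'
from h import *
goto([.603-.136*.9646,.0242-.136*.2639,.02],15.0)
E
```

```text
t 14.73 tcp [ 0.4651 -0.0137  0.0497] rpy [-179.18    0.82   16.19] F [0.  0.3 0.5] w 0.0347
  shift cm [0.74 0.04 2.96] rows 0.7
  turn [-0.82  0.83  1.18]
```

Emit:
{"name": "servo_tool", "arguments": {
  "plan": [
    [0.2,[0.3,0,0.5],[-0.4,0.4,0.6]],
    [0.2,[0.3,0,0.8],[-0.4,0.4,0.5]],
    [0.2,[0.1,0,0.8],[0,0,0]],
    [0.2,[0,0,0.5],[0,0,0]],
    [0.2,[0,0,0],[0,0,0]],
    [0.2,[0,0,0],[0,0,0]]
  ]
}}

```text
time_s: 15.23
tool_pos: [0.4703, -0.0181, 0.0196]
tool_rot: [179.9, 0.2, 14.4]
force: [0.4, 0.3, 0.0]
grip_width: 0.0351
```

```bash
python3 - <<'E'
from h import *
goto([.603-.136*.9646,.0242-.136*.2639,.0095],15.0)
E
```

```text
t 15.23 tcp [ 0.4703 -0.0181  0.0196] rpy [179.86   0.18  14.37] F [0.4 0.3 0. ] w 0.0351
  shift cm [ 0.31 -0.59  1.  ] rows 0.3
  turn [ 0.14  0.18 -0.63]
```

Emit:
{"name": "servo_tool", "arguments": {
  "plan": [
    [0.2,[0.1,-0.3,0],[0.1,0.1,-0.3]],
    [0.2,[0,-0.3,0],[0,0.1,-0.3]],
    [0.2,[0,0,0.3],[0,0,0]],
    [0.2,[0,0,0.3],[0,0,0]],
    [0.2,[0,0,0],[0,0,0]],
    [0.2,[0,0,0],[0,0,0]]
  ]
}}

```text
time_s: 15.73
tool_pos: [0.4703, -0.0125, 0.0137]
tool_rot: [179.9, -0.1, 14.9]
force: [-0.8, -0.1, -0.1]
grip_width: 0.0348
```

```bash
python3 - <<'E'
from h import *
goto([.603-.136*.9646,.0242-.136*.2639,.0085],15.0)
E
```

```text
t 15.73 tcp [ 0.4703 -0.0125  0.0137] rpy [ 1.7993e+02 -1.1000e-01  1.4920e+01] F [-0.8 -0.1 -0.1] w 0.0348
  shift cm [ 0.17 -0.04  0.52] rows 0.1
  turn [ 0.08 -0.11 -0.08]
```

Emit:
{"name": "servo_tool", "arguments": {
  "plan": [
    [0.2,[0,0,0.2],[0,-0.1,0]],
    [0.2,[0,0,0.2],[0,0,0]],
    [0.2,[0,0,0.05],[0,0,0]],
    [0.2,[0,0,0],[0,0,0]],
    [0.2,[0,0,0],[0,0,0]]
  ]
}}

```text
time_s: 16.15
tool_pos: [0.4705, -0.0125, 0.0088]
tool_rot: [179.9, -0.0, 14.9]
force: [-0.8, 0.3, -0.9]
grip_width: 0.0344
```

```bash
python3 - <<'E'
from h import *
goto([.603-.041*.9646,.0242-.041*.2639,.0085],15.0)
S=cam('side');goto([.603-.136*.9646,.0242-.136*.2639,.0085],15.0)
cv2.imwrite('pics/s7.png',cv2.resize(S['image'][190:260,240:330],None,fx=8,fy=8,interpolation=cv2.INTER_CUBIC))
E
```

```text
t 16.15 tcp [ 0.4705 -0.0125  0.0088] rpy [ 1.7992e+02 -1.0000e-02  1.4930e+01] F [-0.8  0.3 -0.9] w 0.0344
  shift cm [ 9.65 -0.11  0.04] rows 2.4
  turn [ 0.08 -0.01 -0.07]
t 16.2 tcp [ 0.4705 -0.0125  0.0088] rpy [ 1.7992e+02 -1.0000e-02  1.4930e+01] F [ 0.5  0.8 -0.7] w 0.0345
  shift cm [ 0.15 -0.05  0.03] rows 0.0
  turn [ 0.08 -0.01 -0.07]
```

View pics/s7.png

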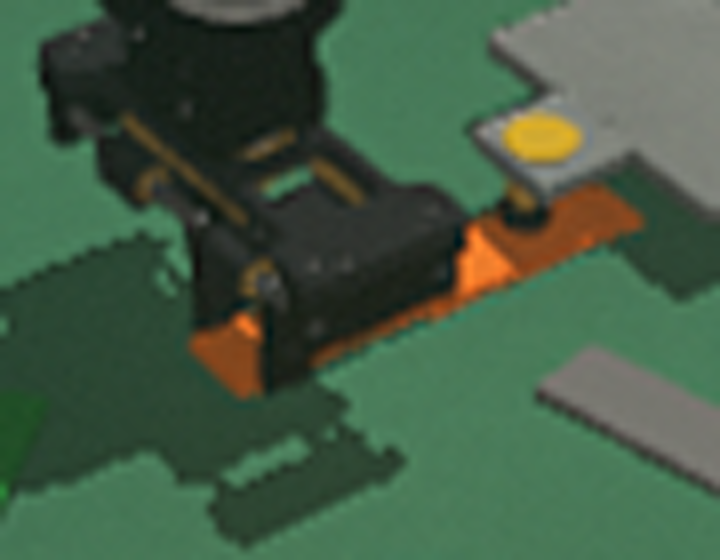

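Second shim's nose, at about (450,290), lies just above the first, lined up with it and with the foot at (525,210). Advancing.

Emit:
{"name": "servo_tool", "arguments": {
  "plan": [
    [0.2,[0.4,0,0.01],[0,0,0]],
    [0.2,[0.5,-0.05,0.01],[0,0,0]],
    [0.2,[0.5,0,0],[0,0,0]],
    [0.2,[0.5,-0.05,0],[0,0,0]],
    [0.2,[0.5,0,0],[0,0,0]],
    [0.2,[0.5,0,0],[0,0,0]],
    [0.2,[0.5,0,0],[0,0,0]],
    [0.2,[0.3,0,0],[0,0,0]],
    [0.2,[0,0,0],[0,0,0]]
  ]
}}

```text
time_s: 16.95
tool_pos: [0.5112, -0.0005, 0.0089]
tool_rot: [179.9, -0.1, 14.9]
force: [-0.6, 0.9, -0.8]
grip_width: 0.0347
```

```bash
python3 - <<'E'
from h import *
goto([.603-.041*.9646,.0242-.041*.2639,.0084],15.0)
E
```

```text
t 16.95 tcp [ 5.112e-01 -5.000e-04  8.900e-03] rpy [ 1.7992e+02 -1.1000e-01  1.4930e+01] F [-0.6  0.9 -0.8] w 0.0347
  shift cm [5.41 0.   0.06] rows 1.3
  turn [ 0.08 -0.11 -0.07]
```

Emit:
{"name": "servo_tool", "arguments": {
  "plan": [
    [0.2,[0.2,0,0.05],[0,-0.1,0]],
    [0.2,[0.25,0,0],[0,0,0]],
    [0.2,[0.25,0,0],[0,0,0]],
    [0.2,[0.2,0,0],[0,0,0]],
    [0.2,[0.2,0,0],[0,0,0]],
    [0.2,[0.2,0,0],[0,0,0]]
  ]
}}

```text
time_s: 17.45
tool_pos: [0.5236, 0.0026, 0.0082]
tool_rot: [179.9, 0.2, 14.9]
force: [-2.1, -0.5, 3.1]
grip_width: 0.0349
```

```bash
python3 - <<'E'
from h import *
goto([.603-.041*.9646,.0242-.041*.2639,.0084],15.0)
E
```

```text
t 17.45 tcp [0.5236 0.0026 0.0082] rpy [1.7992e+02 1.5000e-01 1.4910e+01] F [-2.1 -0.5  3.1] w 0.0349
  shift cm [ 4.13 -0.01 -0.03] rows 1.0
  turn [ 0.08  0.15 -0.09]
```

Emit:
{"name": "servo_tool", "arguments": {
  "plan": [
    [0.2,[0.2,0,-0.02],[0,0,0]],
    [0.2,[0.2,0,0],[0,0,0]],
    [0.2,[0.2,0,0],[0,0,0]]
  ]
}}

```text
time_s: 17.7
tool_pos: [0.5261, 0.0032, 0.0081]
tool_rot: [179.9, 0.7, 14.9]
force: [-5.8, -1.1, 7.0]
grip_width: 0.035
```

```bash
python3 - <<'E'
from h import *
goto([.603-.041*.9646,.0242-.041*.2639,.0084],15.0)
E
```

```text
t 17.7 tcp [0.5261 0.0032 0.0081] rpy [179.91   0.65  14.88] F [-5.8 -1.1  7. ] w 0.035
  shift cm [ 3.87 -0.03 -0.07] rows 0.9
  turn [ 0.09  0.65 -0.12]
```

Emit:
{"name": "servo_tool", "arguments": {
  "plan": [
    [0.2,[0.3,0,-0.05],[0,0.2,0]],
    [0.2,[0.3,0,-0.02],[0,0.2,0]],
    [0.2,[0.3,0,0],[0,0,0]]
  ]
}}

```text
time_s: 17.95
tool_pos: [0.5314, 0.0043, 0.0081]
tool_rot: [179.9, 0.7, 14.8]
force: [-7.2, -1.1, 8.5]
grip_width: 0.0347
```

```bash
python3 - <<'E'
from h import *
goto([.603-.041*.9646,.0242-.041*.2639,.0084],15.0)
E
```

```text
t 17.95 tcp [0.5314 0.0043 0.0081] rpy [179.9    0.74  14.84] F [-7.2 -1.1  8.5] w 0.0347
  shift cm [ 3.33 -0.05 -0.07] rows 0.8
  turn [ 0.1   0.74 -0.16]
```

Emit:
{"name": "servo_tool", "arguments": {
  "plan": [
    [0.2,[0.35,0,-0.08],[0,0.2,0]],
    [0.2,[0.35,0,-0.04],[0,0.2,0]],
    [0.2,[0.35,0,-0.02],[0,0.1,0]]
  ]
}}

```text
time_s: 18.2
tool_pos: [0.5398, 0.0065, 0.0082]
tool_rot: [179.9, 0.5, 14.8]
force: [-5.6, -0.0, 3.8]
grip_width: 0.0346
```

```bash
python3 - <<'E'
from h import *
goto([.603-.041*.9646,.0242-.041*.2639,.0084],15.0)
T=cam('top')
for s in shims(T,amin=20): print(s[0].round(4),round(s[1],1),np.round(s[2],1),s[3].round(0),s[5])
S=cam('side')
cv2.imwrite('pics/s8.png',cv2.resize(S['image'][190:260,240:330],None,fx=8,fy=8,interpolation=cv2.INTER_CUBIC))
E
```

```text
t 18.2 tcp [0.5398 0.0065 0.0082] rpy [179.92   0.5   14.81] F [-5.6 -0.   3.8] w 0.0346
  shift cm [ 2.46 -0.06 -0.04] rows 0.6
  turn [ 0.08  0.5  -0.19]
[ 0.4432 -0.1626] -10.1 [ 35.8 109.1] [333. 231.] 432
```

View pics/s8.png

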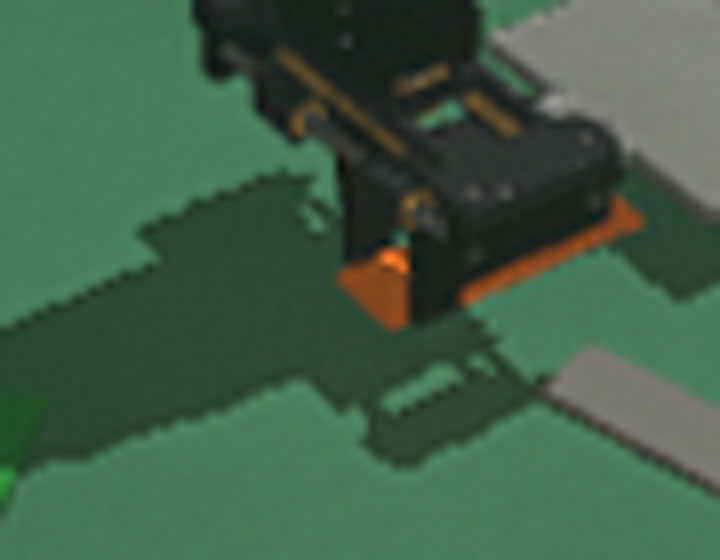

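The first shim's far corner is still at (643,222), so it hasn't been dragged along. Push force is about 6 N. Continuing.

Emit:
{"name": "servo_tool", "arguments": {
  "plan": [
    [0.2,[0.35,0,-0.05],[0,0.2,0]],
    [0.2,[0.35,0,-0.02],[0,0.1,0]],
    [0.2,[0.35,0,-0.02],[0,0.1,0]],
    [0.2,[0.35,0,-0.02],[0,0.1,0]]
  ]
}}

```text
time_s: 18.63
tool_pos: [0.554, 0.0103, 0.0083]
tool_rot: [180.0, -0.0, 14.8]
force: [-3.3, -1.5, -2.0]
grip_width: 0.0349
```

```bash
python3 - <<'E'
from h import *
goto([.603-.041*.9646,.0242-.041*.2639,.0084],15.0)
E
```

```text
t 18.63 tcp [0.554  0.0103 0.0083] rpy [ 1.7995e+02 -1.0000e-02  1.4800e+01] F [-3.3 -1.5 -2. ] w 0.0349
  shift cm [ 0.99 -0.05 -0.01] rows 0.2
  turn [ 0.05 -0.01 -0.2 ]
```

Emit:
{"name": "servo_tool", "arguments": {
  "plan": [
    [0.2,[0.35,0,0],[0,0,0]],
    [0.2,[0.35,0,0],[0,0,0]],
    [0.2,[0.15,0,0],[0,0,0]],
    [0.2,[0,0,0],[0,0,0]]
  ]
}}

```text
time_s: 18.97
tool_pos: [0.564, 0.0131, 0.0082]
tool_rot: [180.0, -0.1, 14.8]
force: [-3.9, -0.8, -1.6]
grip_width: 0.0348
```

```bash
python3 - <<'E'
from h import *
goto([.603-.041*.9646,.0242-.041*.2639,.0084],15.0)
E
```

```text
t 18.97 tcp [0.564  0.0131 0.0082] rpy [ 1.7997e+02 -5.0000e-02  1.4810e+01] F [-3.9 -0.8 -1.6] w 0.0348
  shift cm [-0.05 -0.04 -0.02] rows 0.0
  turn [ 0.03 -0.05 -0.19]
```

Emit:
{"name": "servo_tool", "arguments": {
  "plan": [
    [0.6,[0,0,0],[0,0,0]],
    [0.6,[0,0,0],[0,0,0]],
    [0.6,[0,0,0],[0,0,0]],
    [0.6,[0,0,-1.5],[0,0,0]],
    [0.6,[0,0,-2.5],[0,0,0]],
    [0.6,[0,0,-2.5],[0,0,0]],
    [0,[-2,0,-2.5],[0,0,0]],
    [0,[-3,0,-1],[0,0,0]],
    [0,[-3,2,-1],[0,0,0]],
    [0,[-3,3,-1],[0,0,0]],
    [0,[-1,3,-1],[0,0,0]],
    [0,[0,2,0],[0,0,0]],
    [0,[0,0,0],[0,0,0]]
  ]
}}

```text
time_s: 20.05
tool_pos: [0.4838, -0.1134, 0.1511]
tool_rot: [179.4, -2.1, 15.5]
force: [0.4, -0.8, 0.3]
grip_width: 0.0135
```

```bash
python3 - <<'E'
from h import *
goto([.6107,.0263,.08],15.2)
T=cam('top');S=cam('side')
for z in(.012,):
  for s in shims(T,z,amin=40): print(s[0].round(4),round(s[1],1),np.round(s[2],1),s[3].round(0),s[5], 'tail',(s[0]-s[2][1]/2000*np.array([.9646,.2639])).round(4))
cv2.imwrite('pics/s9.png',np.hstack([cv2.resize(T['image'][140:230,230:310],None,fx=5,fy=5,interpolation=cv2.INTER_CUBIC),cv2.resize(S['image'][180:270,260:340],None,fx=5,fy=5,interpolation=cv2.INTER_CUBIC)]))
E
```

```text
t 20.05 tcp [ 0.4838 -0.1134  0.1511] rpy [179.42  -2.15  15.45] F [ 0.4 -0.8  0.3] w 0.0135
  shift cm [ 15.68 -10.16   7.6 ] rows 4.9
  turn [ 0.58 -2.15  0.24]
[0.5693 0.0142] 15.5 [35.8 57.7] [275. 188.] 220 tail [0.5415 0.0066]
```

View pics/s9.png

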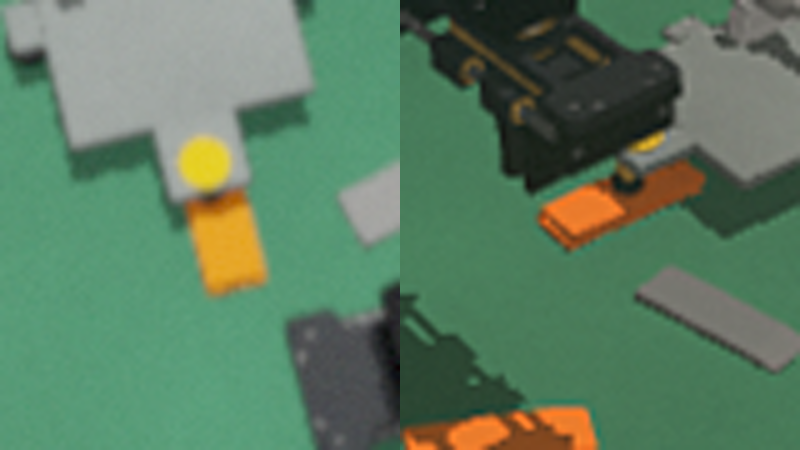

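Both shims lie stacked under the foot, tails flush at (240,285) in the top crop and (570,235) in the side crop. Now moving over the yellow spot.

Emit:
{"name": "servo_tool", "arguments": {
  "plan": [
    [0,[2.4,-1.6,0],[0.1,-0.5,0]],
    [0,[2.4,-1.6,0.5],[0.1,-0.5,0]],
    [0,[2.4,-1.6,1],[0.1,-0.5,0]],
    [0,[2.4,-1.6,1],[0.1,-0.3,0]],
    [0,[2.4,-1.6,1],[0,0,0]],
    [0,[2,-1.5,1],[0,0,0]],
    [0,[1,-0.5,0.5],[0,0,0]],
    [0,[0,0,0],[0,0,0]],
    [0,[0,0,0],[0,0,0]]
  ]
}}

```text
time_s: 20.9
tool_pos: [0.6071, 0.0538, 0.1009]
tool_rot: [-179.5, -0.7, 16.6]
force: [-1.2, 0.3, 0.6]
grip_width: 0.0005
```

```bash
python3 - <<'E'
from h import *
goto([.6107,.0263,.06],15.2)
E
```

```text
t 20.9 tcp [0.6071 0.0538 0.1009] rpy [-179.45   -0.69   16.62] F [-1.2  0.3  0.6] w 0.0005
  shift cm [-0.49  2.78  4.06] rows 1.2
  turn [-0.56 -0.68  1.43]
```

Emit:
{"name": "servo_tool", "arguments": {
  "plan": [
    [0,[-0.2,1,0.5],[-0.2,-0.3,0.4]],
    [0,[-0.2,1,0.8],[-0.2,-0.2,0.4]],
    [0,[0,0.5,0.8],[0,0,0.4]],
    [0,[0,0,0.6],[0,0,0]],
    [0,[0,0,0],[0,0,0]],
    [0,[0,0,0],[0,0,0]]
  ]
}}

```text
time_s: 21.4
tool_pos: [0.6088, 0.0226, 0.0717]
tool_rot: [180.0, -0.1, 15.1]
force: [0.8, -0.0, 0.3]
grip_width: 0.0003
```

```bash
python3 - <<'E'
from h import *
goto([.6107,.0263,.053],15.2)
E
```

```text
t 21.4 tcp [0.6088 0.0226 0.0717] rpy [ 1.7997e+02 -7.0000e-02  1.5070e+01] F [ 0.8 -0.   0.3] w 0.0003
  shift cm [ 0.28 -0.31  1.87] rows 0.5
  turn [ 0.04 -0.07 -0.13]
```

Emit:
{"name": "servo_tool", "arguments": {
  "plan": [
    [0,[0.2,-0.3,0.5],[0,0,0]],
    [0,[0,0,0.6],[0,0,0]],
    [0,[0,0,0.4],[0,0,0]],
    [0,[0,0,0.1],[0,0,0]],
    [0,[0,0,0],[0,0,0]]
  ]
}}

```text
time_s: 21.82
tool_pos: [0.61, 0.0259, 0.0545]
tool_rot: [180.0, -0.1, 15.0]
force: [-0.5, -0.5, 0.2]
grip_width: 0.0004
```

```bash
python3 - <<'E'
from h import *
goto([.6107,.0263,.05],15.2)
E
```

```text
t 21.82 tcp [0.61   0.0259 0.0545] rpy [ 1.7995e+02 -1.1000e-01  1.5020e+01] F [-0.5 -0.5  0.2] w 0.0004
  shift cm [ 0.07 -0.03  0.45] rows 0.1
  turn [ 0.05 -0.11 -0.18]
```

Emit:
{"name": "servo_tool", "arguments": {
  "plan": [
    [0,[0,0,0.2],[0,0,0]],
    [0,[0,0,0.15],[0,0,0]],
    [0,[0,0,0.1],[0,0,0]],
    [0,[0,0,0.1],[0,0,0]]
  ]
}}

```text
time_s: 22.15
tool_pos: [0.6103, 0.0264, 0.0502]
tool_rot: [179.9, -0.1, 15.1]
force: [-3.4, -0.9, 9.7]
grip_width: 0.001
```

Emit:
{"name": "servo_tool", "arguments": {
  "plan": [
    [0,[0,0,0.08],[0,0,0]],
    [0,[0,0,0.08],[0,0,0]],
    [0,[0,0,0.08],[0,0,0]]
  ]
}}

```text
time_s: 22.4
tool_pos: [0.6104, 0.0265, 0.0505]
tool_rot: [179.8, -0.1, 15.1]
force: [-3.0, -1.0, 5.8]
grip_width: 0.0005
```

Emit:
{"name": "servo_tool", "arguments": {
  "plan": [
    [0,[0,0,0.08],[0,0,0]],
    [0,[0,0,0.08],[0,0,0]],
    [0,[0,0,0.08],[0,0,0]],
    [0,[0,0,0.08],[0,0,0]]
  ]
}}

```text
time_s: 22.73
tool_pos: [0.6104, 0.0264, 0.0505]
tool_rot: [179.7, -0.1, 15.1]
force: [-4.0, -1.1, 7.0]
grip_width: 0.0001
```

Emit:
{"name": "servo_tool", "arguments": {
  "plan": [
    [0,[0,0,0.11],[0,0,0]],
    [0,[0,0,0.11],[0,0,0]],
    [0,[0,0,0.11],[0,0,0]],
    [0,[0,0,0.11],[0,0,0]],
    [0,[0,0,0.11],[0,0,0]]
  ]
}}

```text
time_s: 23.15
tool_pos: [0.6104, 0.0264, 0.0504]
tool_rot: [179.6, -0.0, 15.1]
force: [-4.4, -0.4, 7.7]
grip_width: 0.0005
```

Emit:
{"name": "servo_tool", "arguments": {
  "plan": [
    [0,[0,0,0.11],[0,0,0]],
    [0,[0,0,0.11],[0,0,0]],
    [0,[0,0,0.11],[0,0,0]],
    [0,[0,0,0.11],[0,0,0]],
    [0,[0,0,0.11],[0,0,0]],
    [0,[0,0,0.11],[0,0,0]],
    [0,[0,0,0.11],[0,0,0]],
    [0,[0,0,0.11],[0,0,0]],
    [0,[0,0,0.11],[0,0,0]],
    [0,[0,0,0.11],[0,0,0]]
  ]
}}

```text
time_s: 23.98
tool_pos: [0.6104, 0.0265, 0.0504]
tool_rot: [179.3, 0.0, 15.1]
force: [-3.8, -0.2, 8.1]
grip_width: 0.0003
```

```bash
python3 - <<'E'
from h import *
goto([.6107,.0263,.15],15.2)
E
```

```text
t 23.98 tcp [0.6104 0.0265 0.0504] rpy [1.793e+02 4.000e-02 1.506e+01] F [-3.8 -0.2  8.1] w 0.0003
  shift cm [ 0.02  0.15 -9.96] rows 2.4
  turn [ 0.7   0.04 -0.14]
```

Emit:
{"name": "servo_tool", "arguments": {
  "plan": [
    [0,[0,0,0.13],[0.1,0,0]],
    [0,[0,0,0.14],[0.1,0,0]],
    [0,[0,0,0.14],[0,0,0]],
    [0,[0,0,0.14],[0,0,0]],
    [0,[0,0,0.14],[0,0,0]],
    [0,[0,0,0.14],[0,0,0]],
    [0,[0,0,0.14],[0,0,0]],
    [0,[0,0,0.14],[0,0,0]],
    [0,[0,0,0.14],[0,0,0]],
    [0,[0,0,0.14],[0,0,0]],
    [0,[0,0,0.14],[0,0,0]],
    [0,[0,0,0.14],[0,0,0]]
  ]
}}

```text
time_s: 24.98
tool_pos: [0.6104, 0.0265, 0.0502]
tool_rot: [179.1, 0.2, 15.1]
force: [-5.1, -0.3, 9.0]
grip_width: 0.0004
```

Emit:
{"name": "servo_tool", "arguments": {
  "plan": [
    [0,[0,0,-0.5],[0,0,0]],
    [0,[0,0,-1.5],[0,0,0]],
    [0,[0,0,-2.5],[0,0,0]],
    [0,[0,0,-3],[0,0,0]],
    [0,[-2,0,-2],[0,0,0]],
    [0,[-3,2,-1],[0,0,0]],
    [0,[-3,3,0],[0,0,0]],
    [0,[-3,3,0],[0,0,0]],
    [0,[-2,3,0],[0,0,0]],
    [0,[-1,2,0],[0,0,0]],
    [0,[0,0,0],[0,0,0]],
    [0,[0,0,0],[0,0,0]],
    [0,[0,0,0],[0,0,0]]
  ]
}}

```text
time_s: 26.07
tool_pos: [0.508, -0.1369, 0.1632]
tool_rot: [179.0, -0.4, 15.4]
force: [-0.2, -0.1, 0.2]
grip_width: 0.0004
```

```bash
python3 - <<'E'
from h import *
goto([.6107,.0263,.15],15.2)
T=cam('top')
for s in shims(T,.012,amin=40): print(s[0].round(4),round(s[1],1),np.round(s[2],1),s[3].round(0),s[5], 'tail',(s[0]-s[2][1]/2000*np.array([.9646,.2639])).round(4))
m=masks(T)[1];k=[k for k in cv2.findContours(m,0,1)[0] if 20<cv2.contourArea(k)<200]
for q in k: M=cv2.moments(q);print('yel',onz(T,M['m10']/M['m00'],M['m01']/M['m00'],.05).round(4))
cv2.imwrite('pics/s10.png',cv2.resize(T['image'],(784,588),interpolation=cv2.INTER_CUBIC))
E
```

```text
t 26.07 tcp [ 0.508  -0.1369  0.1632] rpy [178.98  -0.41  15.42] F [-0.2 -0.1  0.2] w 0.0004
  shift cm [ 14.23 -13.02   1.19] rows 4.7
  turn [ 1.02 -0.41  0.22]
[0.5692 0.0143] 14.8 [35.8 57.7] [275. 188.] 221 tail [0.5414 0.0067]
yel [0.6099 0.0275 0.05  ]
```

View pics/s10.png

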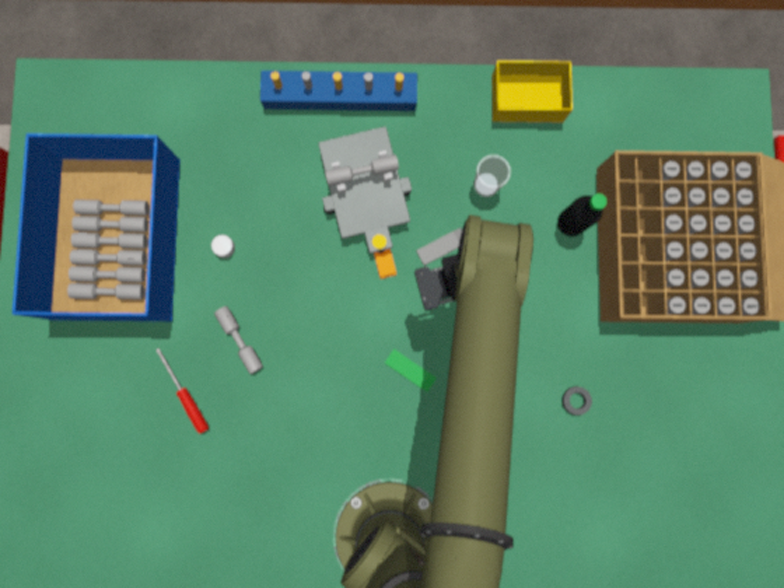

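The stack sits under the lug at (385,264) and the bystanders are where they started. The arm is clear of everything, so I'm handing in.

```bash
python3 -c "
from cell import env
print(env.sign_off())"
```

```text
the job is handed in; nothing more can be done
None
```

The stand no longer rocks: two orange shims are stacked under the front foot, and it stayed level when I pressed the yellow spot. I handed the job in at about 26 s on the robot's clock. No verdict was reported.

- **Shims:** the first slid in with no resistance, so the gap needed two. The second was snug and took about 6–7 N of push. I didn't need the third orange shim.
- **Press test:** I pressed the yellow spot for nearly 3 s at about 6–10 N. The fingertip height held at 50.2–50.5 mm, so the stand didn't tip. The highest vertical reading was 9.7 N, but I only read force at the end of each move, so I can't rule out brief higher values.
- **Shim position:** the last top view put the tails about 63 mm in front of the foot's centre line. That leaves the foot within about 3 mm of each shim's origin along its length and about 1 mm of the middle across. The camera calibration is only good to about 2 mm.
- **Bench:** in the last top picture, all the listed bystanders are where they started. The arm hid one green look-alike in that picture, so I couldn't check it. I couldn't check the foot's load on the shims directly either.

No check failed. The only small disagreement was that the side and top views differed by about 2 mm on the yellow spot, so I used the average.

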